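# Feel along a charged test line for leaks, then hold its vent button

### The job

Feel for escaping air along the Z-shaped test pipe: starting at the nut beside the ball valve, pass the fingertips close above the pipe (within about 3 cm of its top, never touching it), following it round both elbows to the last nut beside the dial gauge. Then vent the line: press the round push button on its grey box gently all the way down and finish while still holding it down with the fingertips. Leave the rotary knob and everything standing about where it is; pick nothing up.

Things in the scene. Friction and masses are not known exactly. Their poses are not given: they have to be found in the camera images.
- line: fixed Z-shaped metal pipe 14 mm thick, axis 50 mm above the bench, on two magnetic feet, with three brass hex nuts (24 mm) and two ball elbows (23 mm); any yaw. Origin on the bench under the middle nut, z up. Inlet end (-x): brass ball valve with a flat lever, top 70 mm up, 30 mm from point 1. Outlet end (+x): dial gauge 52 mm across lying face up, top 63 mm up, edge 16 mm from point 7
- p1 (a point): point 1 of 7 along the line in tracing order: directly over the pipe's axis at the first union nut (next to the ball valve), 62 mm above the bench, which is the level of the nuts' highest edges; at (-85, -50) mm in the line's own axes
- p2 (a point): point 2 of 7 along the line in tracing order: directly over the pipe's axis at the straight run between the first nut and the first elbow, 62 mm above the bench, which is the level of the nuts' highest edges; at (-43, -50) mm in the line's own axes
- p3 (a point): point 3 of 7 along the line in tracing order: directly over the pipe's axis at the first elbow, 62 mm above the bench, which is the level of the nuts' highest edges; at (0, -50) mm in the line's own axes
- p4 (a point): point 4 of 7 along the line in tracing order: directly over the pipe's axis at the middle union nut, 62 mm above the bench, which is the level of the nuts' highest edges; at (0, 0) mm in the line's own axes
- p5 (a point): point 5 of 7 along the line in tracing order: directly over the pipe's axis at the second elbow, 62 mm above the bench, which is the level of the nuts' highest edges; at (0, 50) mm in the line's own axes
- p6 (a point): point 6 of 7 along the line in tracing order: directly over the pipe's axis at the straight run between the second elbow and the last nut, 62 mm above the bench, which is the level of the nuts' highest edges; at (43, 50) mm in the line's own axes
- p7 (a point): point 7 of 7 along the line in tracing order: directly over the pipe's axis at the last union nut (next to the dial gauge), 62 mm above the bench, which is the level of the nuts' highest edges; at (85, 50) mm in the line's own axes
- ventbox: grey metal box 80 x 80 x 50 mm, fixed, that carries the round black push button on its top; origin at the centre of its underside
- vent_top (a point): centre of the upper face of the vent push button (28 mm across, pressed straight down), button not pressed
- vent (a joint): travel of the vent push button: 0 up, 0.006 m fully down; a spring, about 5 N when fully down, brings it back up when let go
- selbox: like grey box with a rotary selector knob on its top in place of the push button; not to be used; origin at the centre of its underside
- sel (a joint): angle of the selector knob on the other box, rad; to be left as it is
- plug: bystander: loose brass pipe plug, standing, 28 mm across and 36 mm tall, in one crook of the line; origin at the centre of its underside
- collar: bystander: loose steel collar, 38 mm across and 22 mm tall, in the other crook of the line; origin at the centre of its underside
- wrench: bystander: loose wrench 170 mm long, lying flat; its length lies along its x axis
- spray: bystander: loose white bottle, 56 mm across and 130 mm tall; origin at the centre of its underside
- cup: bystander: loose steel cup, 72 mm across and 75 mm tall; origin at the centre of its underside
- driver: bystander: loose screwdriver 180 mm long, lying flat; its length lies along its x axis
There are look-alikes about, which are no part of the job. Leave any red look-alike of the ventbox alone.

How it is judged:
By the outcome, as a careful person would: the job done as asked, in the order asked, and still so for the second after the job is handed in, while the arm keeps its last pose, push and grip.
It also fails if it takes over 56 s, if anything falls off the work surface, if the arm or the gripper's body presses on something with over 40 N, if the wrist force passes 120 N, or if a joint passes its speed limit or range.

### The arm

A 6-joint arm with a two-finger parallel gripper is mounted at the origin on the work surface. World frame = base frame: x ahead of the robot, y to its left, z up, the work surface at z = 0. Lengths are in m, angles in degrees, forces in N, time in s.
With the tool pointing down it reaches from about 0.3 to 0.75 m from the base axis. Payload 8.5 kg.
Tool frame: the origin (TCP) lies midway between the tips of the shut fingers; the grasp point (between the pads) lies 19 mm behind it (env.grip_depth is the distance from the TCP to the grasp point, in m); x points along the fingers, y is the direction in which the jaws open and shut, and the axes are right-handed (so a half turn about x gives the same grasp; the last joint's range is limited). The gripper opens to 85 mm and grips with 20 to 120 N. Pads are 22 mm wide; open, the fingers measure 114 mm over their backs; the gripper's body (76 mm by 85 mm) begins 54 mm behind the grasp point. The pads swing forward as they close: fully open they stand 13 mm farther back than shut.
Start: joints at [51.148, 21.807, 74.336, -0, 83.858, -12.336], TCP at [0.246, 0.492, 0.199] pointing down, gripper open.
Joint ranges: [-178.18, 178.18], [-50.72, 133.34], [12.68, 142.11], [-81.47, 261.47], [9.98, 163.14], [-165.26, 165.26]. Speed limits (degrees/s): [136.94, 136.94, 180, 180, 180, 180].

### API

Orientations are given as a 3x3 rotation matrix whose columns are the frame's x, y, z axes.
In Python, from rig import env gives the robot as it stands.
- The arm moves only by the tool play_rows, never from a script. Its arguments are lists of equal length, an entry for each row: "travel": the shift along the world's x, y, z in cm, a list of three; "rotation": the turn, a rotation vector about the world's x, y, z in rad, a list of three; "claw": the finger opening in cm, from 0 to 8.54. A call has 1 to 12 rows; each row shifts and turns the pose as measured when the row begins; what a row does not reach is not made up. A row lasts 1/12 s, in which the tool goes at most 41.7 mm and 7.16 degrees, less where a joint would pass 70% of its speed; a pose out of reach is approached as far as the arm can. A call is refused whole if a number of a shift passes 4.17 or a number of a turn 0.125, either way. A call with a gripper value outside its range is refused whole. The fingers move at their own pace and stop on an object; "squeeze" is the grip in N (left out, the last holds). Time passes only in rows, so rows that do not move let the fingers close. It gives the time, the measured TCP pose, the force and the opening at its end, in the units of the state.
- env.observe(): the state, without advancing time (a new reading comes with each control period).
- env.get_image(name): name is "side" or "top"; returns the picture (420x560x3 uint8, red, green, blue); there is no depth.
- env.camera_info(name): a dict with "vertical_fov" (degrees; the focal length in pixels is half the picture's height over the tangent of half this angle, whatever the lens; pixels are square), "cx", "cy" (the principal point, pixels), "D" ([k1, k2, p1, p2, k3] as OpenCV has them; the pictures are not rectified), "eye" and "rotation" of the camera in the world. Camera axes: x right, y down, z forward; pixel columns grow to the right and rows downward; lengths in m; the calibration is good to about 2 mm. A picture is of the moment at which its call begins. camera_info takes no time and is no camera call.
- env.close_job(): hands the job in, once; it reports no verdict.
The state is a dict: "time_s": time; "q": joint angles; "qvel": joint speeds; "joint_efforts": joint torques, N m; "position": TCP position; "tool_rot": TCP orientation; "ft_force": force on the tool from outside, world axes, zero at the start; "wrist_torque": the same for the moment, N m; "grip_width": finger opening in m.
Only numpy, scipy, OpenCV 4.12 (cv2) and the standard library are available. Lean on these libraries where they do the work, as an engineer would, in place of code of your own. Each camera call takes 0.05 s, during which the arm holds its last target.

## Working session

There is one attempt and no reset: what is moved stays moved. The work goes in short steps, Python scripts to look and compute and a tool call to move; the robot and the scene stay as the last step left them, time stands still between calls to the robot, and variables do not carry over. Pictures are saved under pics/ and viewed, and the job is handed in when it is done.

Besides the shell and the picture viewer there is one more tool, called after "Call:" as name(argument=value, ...), one argument or row to a line, values as JSON. play_rows: Moves the arm, as the interface text tells. Its arguments: {"type":"object","properties":{"travel":{"type":"array","items":{"type":"array","items":{"type":"number"}}},"rotation":{"type":"array","items":{"type":"array","items":{"type":"number"}}},"claw":{"type":"array","items":{"type":"number"}},"squeeze":{"type":"number"}},"required":["travel","rotation","claw"]}

```bash
mkdir -p pics; ls; python3 - <<'E'
from rig import env
import cv2
for n in("side","top"):
    im=env.get_image(n); cv2.imwrite(f"pics/{n}0.png",im[:,:,::-1]); print(n,env.camera_info(n))
o=env.observe();print(o)
E
```

```text
pics
side {'vertical_fov': 43.46196544354793, 'cx': 276.47005095694504, 'cy': 214.3627188405677, 'D': array([0.05857587, 0.        , 0.        , 0.        , 0.        ]), 'eye': array([0.77931738, 0.88593339, 1.16727239]), 'rotation': array([[-0.93304614,  0.28964534, -0.21337871],
       [ 0.35959885,  0.73331017, -0.57701375],
       [-0.01065657, -0.61511119, -0.78836836]])}
top {'vertical_fov': 54.86597781584557, 'cx': 280.7569252906225, 'cy': 212.17562422089614, 'D': array([0.0285319, 0.       , 0.       , 0.       , 0.       ]), 'eye': array([0.24379238, 0.07229724, 1.24698802]), 'rotation': array([[ 0.02640535, -0.98304339,  0.18146198],
       [-0.99921912, -0.03129276, -0.024123  ],
       [ 0.0293924 , -0.1806833 , -0.98310205]])}
{'time_s': 0.1, 'q': array([ 5.11484572e+01,  2.18373294e+01,  7.43769741e+01, -1.05721428e-03,
        8.38591258e+01, -1.23351929e+01]), 'qvel': array([-0.10067372, -0.08642145,  0.02387526,  0.03048532,  0.01174861,
       -0.00650621]), 'joint_efforts': array([ 4.75779481e-03, -4.49216759e+01, -2.31655294e+01, -1.42994722e-04,
        3.64164487e-03, -1.96810504e-05]), 'position': array([0.24536382, 0.49191035, 0.19889191]), 'tool_rot': array([[-7.89655269e-04,  4.46450901e-01,  8.94807784e-01],
       [-1.00957160e-03,  8.94807251e-01, -4.46451526e-01],
       [-9.99999179e-01, -1.25591533e-03, -2.55865109e-04]]), 'ft_force': array([-0.06368017, -0.3579159 , -0.00155989]), 'wrist_torque': array([-0.0848321 , -0.01188313,  0.0230554 ]), 'grip_width': 0.0858883618172418}
```

View pics/side0.png

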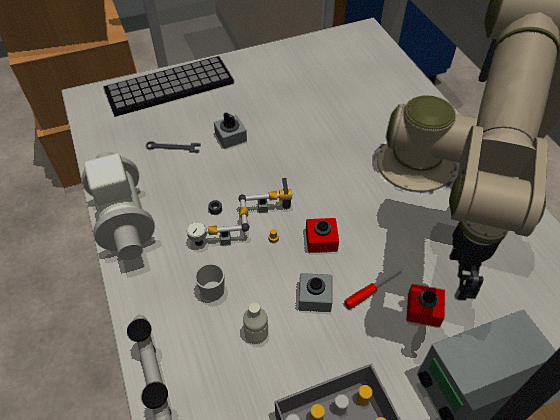

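View pics/top0.png

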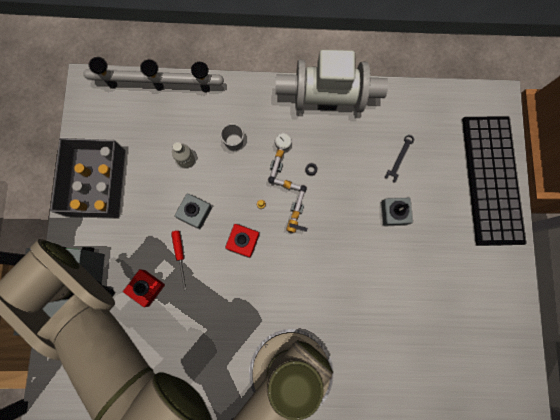

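The side view shows the pipe from the valve (287,195) to the gauge (197,231). The grey push-button box is at (316,290) and the selector box at (231,130); there are two red look-alikes. In the top view the valve is at (297,228), the gauge at (283,141) and the vent box at (193,210). I'll zoom in next.

```bash
python3 - <<'E'
import cv2
a=cv2.imread("pics/side0.png");b=cv2.imread("pics/top0.png")
cv2.imwrite("pics/sz.png",cv2.resize(a[170:320,180:350],None,fx=4.6,fy=4,interpolation=cv2.INTER_CUBIC) if 0 else cv2.resize(a[175:315,180:350],None,fx=4,fy=4,interpolation=cv2.INTER_CUBIC))
cv2.imwrite("pics/tz.png",cv2.resize(b[125:265,165:335],None,fx=4,fy=4,interpolation=cv2.INTER_CUBIC))
E
```

```text
(no output)
```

View pics/sz.png

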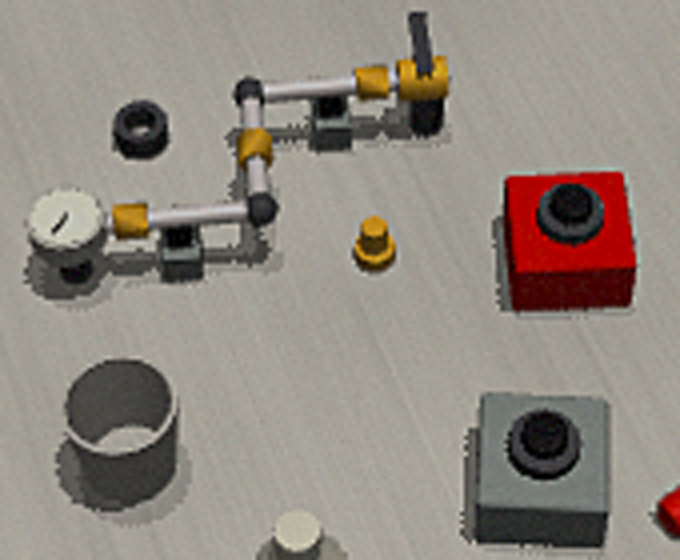

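View pics/tz.png

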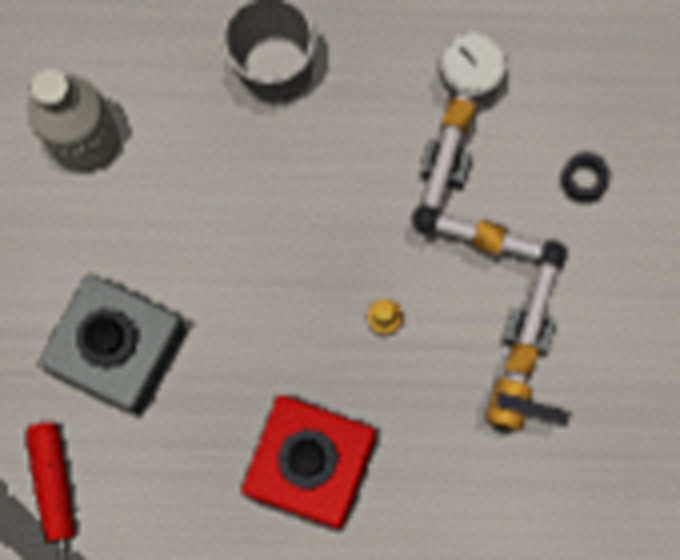

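```bash
cat > h.py <<'E'
import numpy as np,cv2
from rig import env
C={n:env.camera_info(n) for n in("side","top")}
def K(c):
    f=210/np.tan(np.radians(c["vertical_fov"]/2)); return np.array([[f,0,c["cx"]],[0,f,c["cy"]],[0,0,1]])
def ray(n,uv):
    c=C[n];p=cv2.undistortPoints(np.array([[uv]],float),K(c),c["D"])[0,0]
    d=c["rotation"]@[p[0],p[1],1];return np.array(c["eye"]),d/np.linalg.norm(d)
def plane(n,uv,z):
    e,d=ray(n,uv);return e+d*(z-e[2])/d[2]
def tri(us,ut):
    A=0;b=0
    for n,u in(("side",us),("top",ut)):
        e,d=ray(n,u);P=np.eye(3)-np.outer(d,d);A=A+P;b=b+P@e
    x=np.linalg.solve(A,b);r=[np.linalg.norm(np.cross(ray(n,u)[1],x-ray(n,u)[0])) for n,u in(("side",us),("top",ut))]
    return x,max(r)
def proj(n,X):
    c=C[n];R=c["rotation"].T;return cv2.projectPoints(np.array(X,float).reshape(-1,3),R,-R@c["eye"],K(c),c["D"])[0][:,0]
def s(u,v):return((u+.5)/4-.5+180,(v+.5)/4-.5+175)
def t(u,v):return((u+.5)/4-.5+165,(v+.5)/4-.5+125)
def rig2(L,W):
    L=np.array(L);W=np.array(W);l=L.mean(0);w=W.mean(0);U,_,V=np.linalg.svd((L-l).T@(W-w))
    R=V.T@np.diag([1,np.linalg.det(V.T@U.T)])@U.T;return R,w-R@l
E
cat > m.py <<'E'
from h import *
np.set_printoptions(precision=4,suppress=True)
L=[(-85,-50),(0,0),(85,50),(0,-50),(0,50)];L=np.array(L)/1000
S=[s(372,82),s(254,147),s(131,220),s(248,91),s(261,208)]
T=[t(522,358),t(490,238),t(459,113),t(553,254),t(425,217)]
for a,b in zip(S,T): print(*tri(a,b))
ws=[plane("side",a,.05)[:2] for a in S];wt=[plane("top",a,.05)[:2] for a in T]
for w in(ws,wt,list((np.array(ws)+wt)/2)):
    R,o=rig2(L,w);print("fit",np.degrees(np.arctan2(R[1,0],R[0,0])),o,"res mm",1e3*np.linalg.norm(np.array(w)-(L@R.T+o),axis=1))
P=np.array([(-85,-50),(-43,-50),(0,-50),(0,0),(0,50),(43,50),(85,50)])/1000
print(P@R.T+o)
print("btn",*tri(s(543,435),t(106,337)))
for z in(.05,.06,.065,.07): print(z,plane("side",s(543,435),z),plane("top",t(106,337),z))
# box top corners
for a in[(483,394),(607,402),(606,513),(478,505)]:print("boxS",plane("side",s(*a),.05))
for a in[(92,275),(188,322),(140,408),(40,364)]:print("boxT",plane("top",t(*a),.05))
E
python3 m.py
```

```text
[ 0.4612 -0.001   0.0468] 0.0005340861228605009
[0.5549 0.0246 0.047 ] 0.0020516962512922535
[0.6518 0.052  0.0476] 0.0001117581837062168
[ 0.5433 -0.0235  0.0476] 0.0015367072794640368
[0.5684 0.0753 0.0484] 0.0009296296940499973
fit -14.762220801784908 [0.5572 0.0267] res mm [1.2102 1.2399 0.3189 1.1726 0.9755]
fit -14.969808407477661 [0.5544 0.0262] res mm [0.8666 2.0947 1.5381 0.3601 1.377 ]
fit -14.866253267551727 [0.5558 0.0264] res mm [0.6905 1.3607 0.7469 0.7371 1.137 ]
[[ 0.4608 -0.0001]
 [ 0.5014 -0.0108]
 [ 0.543  -0.0219]
 [ 0.5558  0.0264]
 [ 0.5686  0.0748]
 [ 0.6102  0.0637]
 [ 0.6508  0.053 ]]
btn [0.4663 0.3081 0.0595] 0.002185234408244178
0.05 [0.4654 0.3019 0.05  ] [0.4662 0.3112 0.05  ]
0.06 [0.4683 0.3071 0.06  ] [0.4644 0.3092 0.06  ]
0.065 [0.4697 0.3097 0.065 ] [0.4634 0.3082 0.065 ]
0.07 [0.4711 0.3124 0.07  ] [0.4625 0.3072 0.07  ]
boxS [0.4882 0.2618 0.05  ]
boxS [0.4194 0.2948 0.05  ]
boxS [0.4521 0.3641 0.05  ]
boxS [0.5207 0.3316 0.05  ]
boxT [0.5133 0.3247 0.05  ]
boxT [0.4796 0.251  0.05  ]
boxT [0.4135 0.2826 0.05  ]
boxT [0.4442 0.3585 0.05  ]
```

```bash
python3 - <<'E'
import cv2,numpy as np
a=cv2.imread("pics/side0.png");b=cv2.imread("pics/top0.png")
A=cv2.resize(a[268:316,292:340],None,fx=8,fy=8,interpolation=cv2.INTER_CUBIC);B=cv2.resize(b[188:236,170:218],None,fx=8,fy=8,interpolation=cv2.INTER_CUBIC)
o=np.hstack([A,B]); o=np.clip((o/255.)**.6*255,0,255).astype('uint8')
cv2.imwrite("pics/bz.png",o)
E
```

```text
(no output)
```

View pics/bz.png

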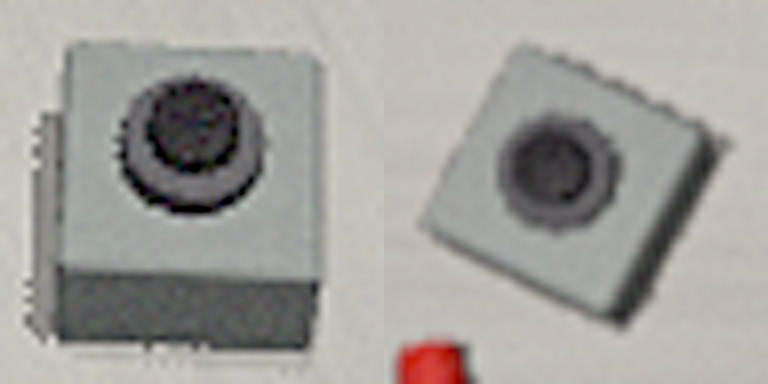

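```bash
cat > m2.py <<'E'
from h import *
np.set_printoptions(precision=4,suppress=True)
s8=lambda u,v:((u+.5)/8-.5+292,(v+.5)/8-.5+268)
t8=lambda u,v:((u+.5)/8-.5+170,(v+.5)/8-.5+188)
S=[(66,45),(322,55),(320,280),(60,268)];T=[(137,42),(321,130),(224,318),(40,222)]
print(np.mean([plane("side",s8(*a),.05) for a in S],0),np.mean([plane("top",t8(*a),.05) for a in T],0))
print("btn",*tri(s8(194,122),t8(167,165)))
print("ring",*tri(s8(192,143),t8(176,171)))
for a,b in zip([S[3],S[0],S[1],S[2]],T):print(*tri(s8(*a),t8(*b)))
for z in(.06,.065,.07,.075):print(z,plane("side",s8(194,122),z),plane("top",t8(167,165),z),proj("side",[.467,.309,z]))
E
python3 m2.py
```

```text
[0.4697 0.3127 0.05  ] [0.4637 0.308  0.05  ]
btn [0.4668 0.3095 0.0649] 0.0015379969139579753
ring [0.4668 0.3089 0.0517] 0.001214865174494436
[0.518  0.3287 0.0417] 0.0013423980478713474
[0.4863 0.2575 0.0417] 0.0013596320588351368
[0.4136 0.2895 0.0411] 0.001336800516409677
[0.4475 0.3602 0.0414] 0.0009762587658317761
0.06 [0.4666 0.3061 0.06  ] [0.4664 0.3113 0.06  ] [[316.1659 283.8367]]
0.065 [0.4681 0.3087 0.065 ] [0.4654 0.3103 0.065 ] [[316.2659 282.7715]]
0.07 [0.4695 0.3113 0.07  ] [0.4645 0.3093 0.07  ] [[316.3665 281.6997]]
0.075 [0.4709 0.3139 0.075 ] [0.4636 0.3083 0.075 ] [[316.4679 280.6213]]
```

Call:
play_rows(
  travel=[
    [0.6,-1.4,0],
    [1.3,-3,0],
    [1.3,-3,0],
    [1.3,-3,0],
    [1.3,-3,0],
    [1.3,-3,0],
    [1.3,-3,0],
    [1.3,-3,0],
    [1.3,-3,0],
    [1.3,-3,0],
    [1.3,-3,0],
    [1.3,-3,0],
  ],
  rotation=[
    [0,0,0],
    [0,0,0],
    [0,0,0],
    [0,0,0],
    [0,0,0],
    [0,0,0],
    [0,0,0],
    [0,0,0],
    [0,0,0],
    [0,0,0],
    [0,0,0],
    [0,0,0],
  ],
  claw=[0,0,0,0,0,0,0,0,0,0,0,0],
)

```text
time_s: 1.1
position: [0.3931, 0.1356, 0.195]
tool_rot: [[-0.007, 0.437, 0.9], [-0.004, 0.9, -0.437], [-1.0, -0.007, -0.005]]
ft_force: [0.3, 0.5, 0.5]
grip_width: -0.0002
```

Call:
play_rows(
  travel=[
    [1.3,-2.7,0],
    [1.3,-2.7,0],
    [1.3,-2.7,0],
    [1.2,-2.3,0],
    [0.8,-1.5,0],
    [0,0,0],
    [0,0,0],
  ],
  rotation=[
    [0,0,0],
    [0,0,0],
    [0,0,0],
    [0,0,0],
    [0,0,0],
    [0,0,0],
    [0,0,0],
  ],
  claw=[0,0,0,0,0,0,0],
)

```text
time_s: 1.68
position: [0.4545, 0.0045, 0.1933]
tool_rot: [[-0.011, 0.444, 0.896], [-0.004, 0.896, -0.444], [-1.0, -0.008, -0.008]]
ft_force: [-0.0, 0.2, 0.4]
grip_width: 0.0
```

```bash
python3 - <<'E'
from h import *
a=env.get_image("side")[:,:,::-1];b=env.get_image("top")[:,:,::-1]
p=env.observe()["position"];print(p,proj("side",p),proj("top",p))
cv2.imwrite("pics/c1.png",np.hstack([cv2.resize(a[120:260,200:300],None,fx=4,fy=4,interpolation=cv2.INTER_CUBIC),cv2.resize(b[125:265,235:335],None,fx=4,fy=4,interpolation=cv2.INTER_CUBIC)]))
E
```

```text
[0.45423988 0.0053689  0.19347479] [[275.30980782 159.14338184]] [[296.35599783 206.74653247]]
```

View pics/c1.png

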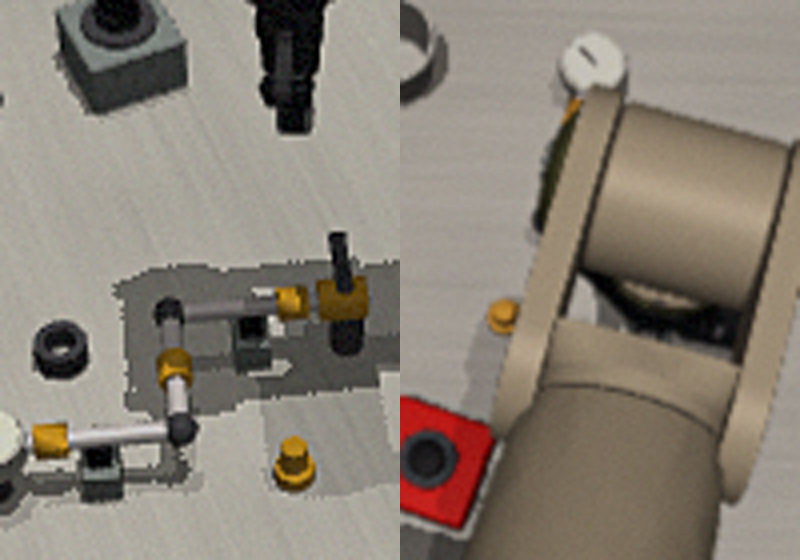

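```bash
python3 - <<'E'
from h import *
a=env.get_image("side")[:,:,::-1].copy()
o=env.observe();p=o["position"];R=o["tool_rot"];print(p,o["time_s"],o["qvel"])
cv2.imwrite("pics/side1.png",a)
c=cv2.resize(a[110:180,240:310],None,fx=8,fy=8,interpolation=cv2.INTER_CUBIC)
c=np.clip((c/255.)**.6*255,0,255).astype('uint8')
for k,col in((0,(0,0,255)),(.019,(0,255,0)),(.073,(255,0,0))):
    u=proj("side",p-R[:,0]*k)[0];print(k,u);cv2.circle(c,tuple(int((x-y+.5)*8) for x,y in zip(u,(240,110))),4,col,-1)
cv2.imwrite("pics/c2.png",c)
E
```

```text
[0.45416841 0.00567239 0.19362316] 1.8333 [ 0.47807227 -0.22926672  0.02445993 -0.05383678 -0.04354028 -0.14667241]
0 [275.37787172 159.17541201]
0.019 [275.22466284 153.95295362]
0.073 [274.76930491 138.42987731]
```

View pics/c2.png

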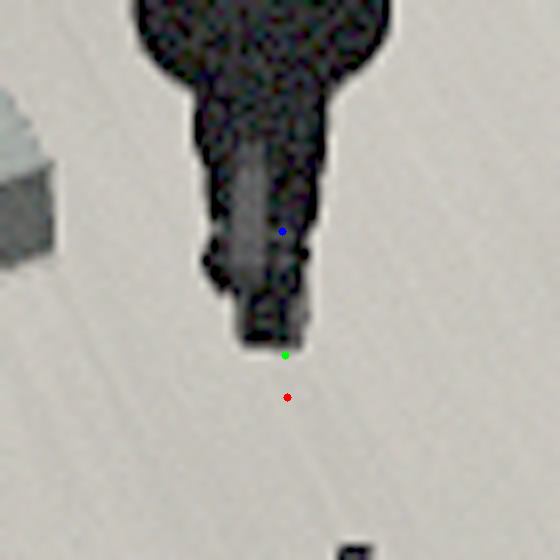

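```bash
python3 - <<'E'
from h import *
a=cv2.imread("pics/side0.png")
p=np.array([0.24536382, 0.49191035, 0.19889191]);R=np.array([[-7.9e-4,.446,.895],[-1e-3,.895,-.446],[-1,-1e-3,0]])
c=cv2.resize(a[240:310,440:510],None,fx=8,fy=8,interpolation=cv2.INTER_CUBIC)
c=np.clip((c/255.)**.6*255,0,255).astype('uint8')
for k,y,col in((0,0,(0,0,255)),(.013,.0425,(0,255,0)),(.013,-.0425,(0,255,0)),(.073,0,(255,0,0))):
    u=proj("side",p-R[:,0]*k+R[:,1]*y)[0];print(k,u);cv2.circle(c,tuple(int((x-y+.5)*8) for x,y in zip(u,(440,240))),4,col,-1)
cv2.imwrite("pics/c3.png",c)
E
```

```text
0 [452.74688492 287.43487501]
0.013 [456.80212888 302.6135217 ]
0.013 [452.00535754 266.76802207]
0.073 [462.07340136 268.73666817]
```

View pics/c3.png

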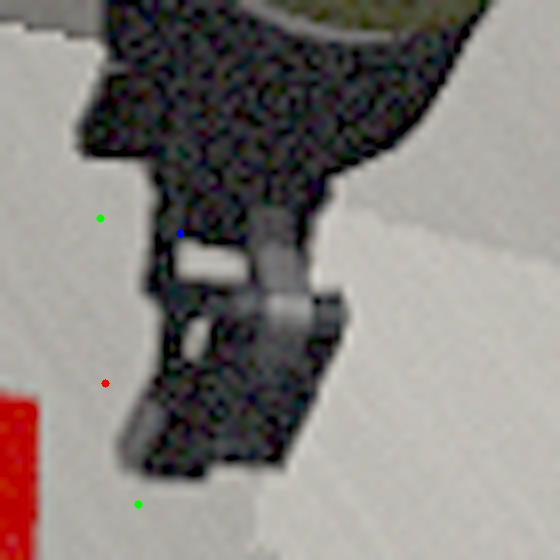

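```bash
python3 - <<'E'
from h import *
print(proj("side",[0,0,0]),proj("top",[0,0,0]),proj("side",[0,0,.1]),proj("top",[0,0,.1]))
for n in("side","top"):
    a=cv2.imread(f"pics/{n}0.png")
    th=np.linspace(0,2*np.pi,24)
    for r,z in((.1,0),(.1,.1)):
        for u in proj(n,[[r*np.cos(t),r*np.sin(t),z] for t in th]):
            cv2.circle(a,(int(u[0]),int(u[1])),1,(0,255,0),-1)
    if n=="side":A=a[80:230,340:540]
    else:A=np.hstack([A,a[270:420,200:400]])
cv2.imwrite("pics/base.png",cv2.resize(A,None,fx=2,fy=2))
E
```

```text
[[415.94465407 162.22101285]] [[290.76702373 372.61483264]] [[422.96681336 137.9981727 ]] [[292.78002643 380.45918127]]
```

View pics/base.png

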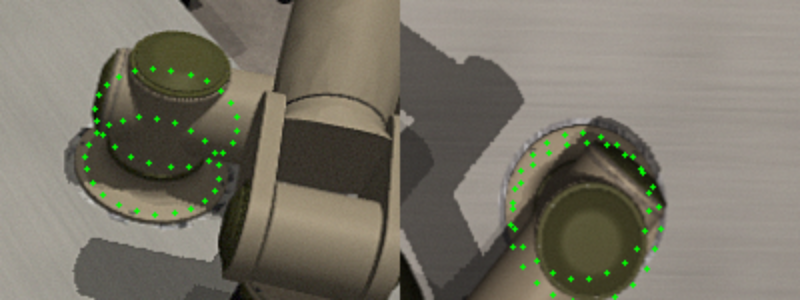

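The shut fingertips show about 20 mm away from where the reported TCP projects in the side image. Before I descend, I'll tilt the fingers outward so both cameras can see them, and triangulate the tip to check this.

Call:
play_rows(
  travel=[
    [0.5,0,1],
    [0.5,0,1],
    [0.5,0,1],
    [0.5,0,1],
    [0.5,0,0],
    [0.5,0,0],
    [0.5,0,0],
    [0,0,0],
    [0,0,0],
    [0,0,0],
  ],
  rotation=[
    [0,-0.12,0],
    [0,-0.12,0],
    [0,-0.12,0],
    [0,-0.12,0],
    [0,-0.12,0],
    [0,-0.12,0],
    [0,-0.12,0],
    [0,-0.12,0],
    [0,0,0],
    [0,0,0],
  ],
  claw=[0,0,0,0,0,0,0,0,0,0],
)

```text
time_s: 2.67
position: [0.4872, 0.0213, 0.2373]
tool_rot: [[0.76, 0.264, 0.594], [0.022, 0.903, -0.43], [-0.649, 0.34, 0.68]]
ft_force: [-0.0, 0.4, -0.3]
grip_width: 0.0004
```

```bash
cat > tip.py <<'E'
import sys
from h import *
tag=sys.argv[1];im={n:env.get_image(n)[:,:,::-1].copy() for n in C}
o=env.observe();p=o["position"];R=o["tool_rot"];print(p,o["time_s"],o["ft_force"]);print(R)
out=[]
for n in("side","top"):
    cv2.imwrite(f"pics/{n}_{tag}.png",im[n])
    u0=proj(n,p)[0];x0,y0=int(u0[0])-25,int(u0[1])-35;print(n,u0,x0,y0)
    c=cv2.resize(im[n][y0:y0+70,x0:x0+50],None,fx=8,fy=8,interpolation=cv2.INTER_CUBIC)
    c=np.clip((c/255.)**.6*255,0,255).astype('uint8')
    for k,col in((0,(0,0,255)),(.019,(0,255,0)),(.073,(255,0,0))):
        u=proj(n,p-R[:,0]*k)[0];cv2.circle(c,(int((u[0]-x0+.5)*8),int((u[1]-y0+.5)*8)),3,col,-1)
    out.append(c)
cv2.imwrite(f"pics/tip_{tag}.png",np.hstack(out))
E
python3 tip.py a
```

```text
[0.487826   0.02101321 0.23777724] 2.7667 [ 0.48384825 -0.65274524  0.64448024]
[[ 0.76062116  0.26311025  0.59348837]
 [ 0.02236919  0.90302499 -0.42900522]
 [-0.6488105   0.3395863   0.68097436]]
side [264.59461453 154.48834274] 239 119
top [291.68407366 190.36266477] 266 155
```

View pics/tip_a.png

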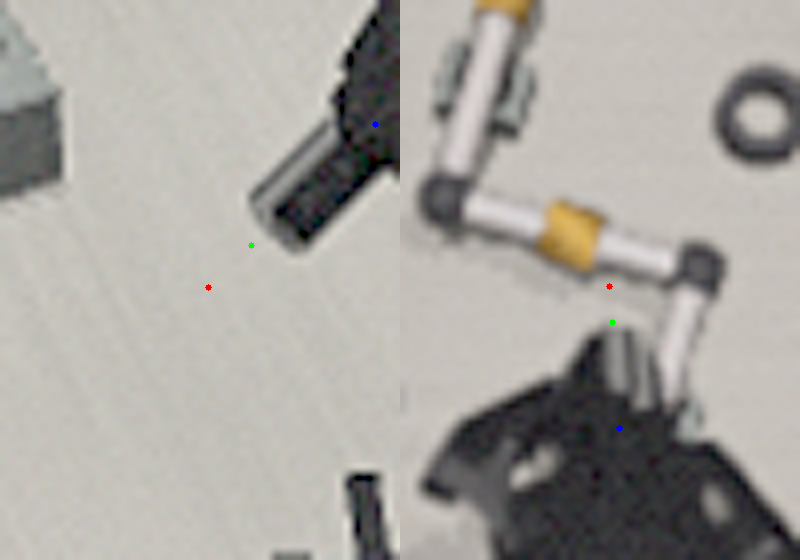

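```bash
python3 - <<'E'
from h import *
np.set_printoptions(precision=4,suppress=True)
f=lambda u,v,x0,y0:((u+.5)/8-.5+x0,(v+.5)/8-.5+y0)
x,r=tri(f(275,222,239,119),f(228,332,266,155));o=env.observe();p=o["position"];R=o["tool_rot"]
print(x,r,p,"tool-frame offset",R.T@(x-p),"world",x-p,o["q"])
E
```

```text
[0.4668 0.017  0.2554] 0.0026155149289761852 [0.4878 0.021  0.2378] tool-frame offset [-0.0275 -0.0032  0.0012] world [-0.021  -0.004   0.0176] [ -22.885    -3.6662  118.4481   46.6218   25.8052 -123.6314]
```

```bash
cat > st.py <<'E'
from h import *
from scipy.spatial.transform import Rotation as Ro
np.set_printoptions(precision=4,suppress=True)
o=env.observe();R=o["tool_rot"]
T=np.array([[0,.4465,.8948],[0,.8948,-.4465],[-1,0,0]])
print(o["time_s"],o["position"],"rotvec to down",Ro.from_matrix(T@R.T).as_rotvec(),"F",o["ft_force"],"q",o["q"])
E
python3 st.py; python3 - <<'E'
from h import *
for n,u in(("top",(242,240)),("top",(270,255)),("side",(340,215)),("side",(322,240)),("top",(261,204))):print(n,u,plane(n,u,0))
print(proj("side",[.40,.05,0]),proj("top",[.40,.05,0]))
E
```

```text
2.7667 [0.4878 0.021  0.2378] rotvec to down [-0.0126  0.8647 -0.0278] F [ 0.4838 -0.6527  0.6445] q [ -22.885    -3.6662  118.4481   46.6218   25.8052 -123.6314]
top (242, 240) [0.38287508 0.15899833 0.        ]
top (270, 255) [0.33919524 0.07120942 0.        ]
side (340, 215) [0.2987036  0.09907671 0.        ]
side (322, 240) [0.38052572 0.15881891 0.        ]
top (261, 204) [0.49809677 0.10446437 0.        ]
[[299.82724469 212.63517815]] [[277.45272668 235.53614172]]
```

Call:
play_rows(
  travel=[
    [-1.4,0.2,0],
    [-1.4,0.2,0],
    [-1.4,0.2,0],
    [-1.4,0.2,0],
    [-1.4,0.3,0],
    [-1.4,0.3,0],
    [-1.4,0.3,0],
    [-1.4,0.3,0],
    [0,0,0],
    [0,0,0],
  ],
  rotation=[
    [0,0.11,0],
    [0,0.11,0],
    [0,0.11,0],
    [0,0.11,0],
    [0,0.11,0],
    [0,0.11,0],
    [0,0.11,0],
    [0,0.1,0],
    [0,0,0],
    [0,0,0],
  ],
  claw=[0,0,0,0,0,0,0,0,0,0],
)

```text
time_s: 3.6
position: [0.3814, 0.0346, 0.245]
tool_rot: [[0.016, 0.447, 0.895], [-0.009, 0.895, -0.447], [-1.0, -0.001, 0.019]]
ft_force: [-0.2, -0.2, 0.0]
grip_width: 0.0001
```

```bash
python3 st.py
```

```text
3.6 [0.3814 0.0346 0.245 ] rotvec to down [0.0095 0.016  0.0002] F [-0.2322 -0.222   0.0414] q [-12.4217   2.0488  92.8435  -0.3339  84.0948 -75.8574]
```

Call:
play_rows(
  travel=[
    [-0.5,0.7,-2],
    [-0.5,0.7,-3],
    [0,0,-3],
    [0,0,-3],
    [0,0,-3],
    [0,0,-3],
    [0,0,-2],
    [0,0,-1],
    [0,0,0],
    [0,0,0],
  ],
  rotation=[
    [0.01,0.016,0],
    [0,0,0],
    [0,0,0],
    [0,0,0],
    [0,0,0],
    [0,0,0],
    [0,0,0],
    [0,0,0],
    [0,0,0],
    [0,0,0],
  ],
  claw=[0,0,0,0,0,0,0,0,0,0],
)

```text
time_s: 4.43
position: [0.3746, 0.0446, 0.0411]
tool_rot: [[0.037, 0.456, 0.889], [-0.016, 0.89, -0.456], [-0.999, 0.002, 0.04]]
ft_force: [-0.1, 0.1, -0.2]
grip_width: -0.0002
```

```bash
python3 tip.py b
```

```text
[0.37500854 0.04468821 0.04172592] 4.5333 [-0.18961952 -0.56411892  0.14933386]
[[ 0.03813467  0.45596552  0.88918006]
 [-0.01641814  0.8899931  -0.45567831]
 [-0.99913772  0.00277845  0.0414257 ]]
side [307.79487007 199.31351239] 282 164
top [279.29374391 242.16799774] 254 207
```

View pics/tip_b.png

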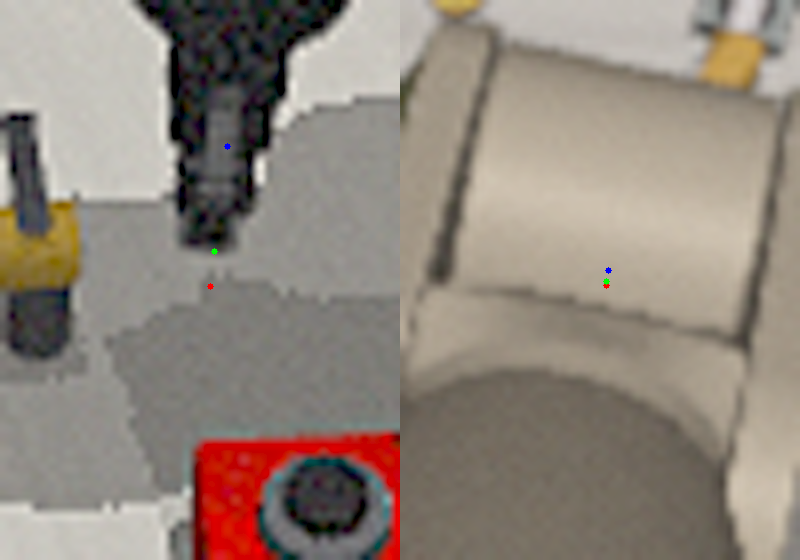

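Call:
play_rows(
  travel=[
    [0,0,-1],
    [0,0,-1],
    [0,0,-0.8],
    [0,0,-0.4],
    [0,0,0],
  ],
  rotation=[
    [0.02,0.04,0],
    [0,0,0],
    [0,0,0],
    [0,0,0],
    [0,0,0],
  ],
  claw=[0,0,0,0,0],
)

```text
time_s: 4.95
position: [0.3795, 0.0435, 0.0136]
tool_rot: [[0.012, 0.456, 0.89], [0.0, 0.89, -0.457], [-1.0, 0.006, 0.011]]
ft_force: [-0.2, -0.5, 0.6]
grip_width: -0.0002
```

Call:
play_rows(
  travel=[
    [0,0,-0.3],
    [0,0,-0.3],
    [0,0,-0.3],
    [0,0,-0.3],
    [0,0,-0.3],
  ],
  rotation=[
    [0,0,0],
    [0,0,0],
    [0,0,0],
    [0,0,0],
    [0,0,0],
  ],
  claw=[0,0,0,0,0],
)

```text
time_s: 5.37
position: [0.3812, 0.0433, -0.0001]
tool_rot: [[0.019, 0.456, 0.89], [-0.001, 0.89, -0.456], [-1.0, 0.008, 0.017]]
ft_force: [0.8, -0.5, 0.2]
grip_width: 0.0001
```

Call:
play_rows(
  travel=[
    [0,0,-0.3],
    [0,0,-0.3],
    [0,0,-0.3],
    [0,0,-0.3],
  ],
  rotation=[
    [0,0,0],
    [0,0,0],
    [0,0,0],
    [0,0,0],
  ],
  claw=[0,0,0,0],
)

```text
time_s: 5.7
position: [0.3811, 0.0433, -0.0134]
tool_rot: [[0.019, 0.456, 0.89], [-0.001, 0.89, -0.456], [-1.0, 0.008, 0.017]]
ft_force: [0.4, 0.1, 0.5]
grip_width: 0.0002
```

```bash
python3 tip.py c
```

```text
[ 0.38088417  0.0433228  -0.01355628] 5.8 [0.4139358  0.05872224 0.73936932]
[[ 1.76641315e-02  4.56267119e-01  8.89667519e-01]
 [-8.99474864e-04  8.89813241e-01 -4.56323994e-01]
 [-9.99843572e-01  7.26033347e-03  1.61281789e-02]]
side [305.00444533 211.92166672] 280 176
top [279.32417342 242.2145066 ] 254 207
```

View pics/tip_c.png

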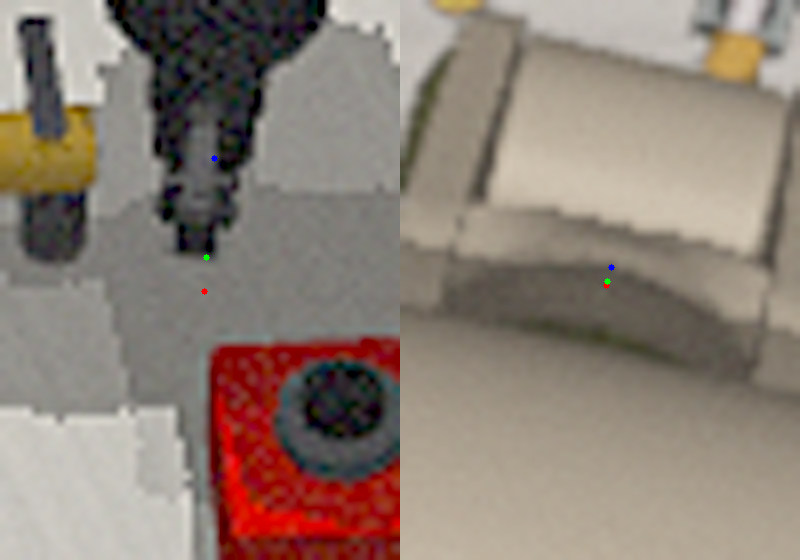

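Call:
play_rows(
  travel=[
    [0,0,-0.2],
    [0,0,-0.2],
  ],
  rotation=[
    [0,0,0],
    [0,0,0],
  ],
  claw=[0,0],
)

```text
time_s: 5.97
position: [0.3811, 0.0433, -0.0177]
tool_rot: [[0.018, 0.456, 0.89], [-0.001, 0.89, -0.456], [-1.0, 0.007, 0.017]]
ft_force: [0.2, -0.3, 0.5]
grip_width: -0.0003
```

Call:
play_rows(
  travel=[
    [0,0,-0.2],
    [0,0,-0.1],
  ],
  rotation=[
    [0,0,0],
    [0,0,0],
  ],
  claw=[0,0],
)

```text
time_s: 6.13
position: [0.3811, 0.0433, -0.021]
tool_rot: [[0.018, 0.456, 0.89], [-0.001, 0.89, -0.456], [-1.0, 0.007, 0.017]]
ft_force: [1.1, 0.1, -0.9]
grip_width: 0.0002
```

Call:
play_rows(
  travel=[
    [0,0,-0.15],
    [0,0,-0.1],
  ],
  rotation=[
    [0,0,0],
    [0,0,0],
  ],
  claw=[0,0],
)

```text
time_s: 6.3
position: [0.3812, 0.0433, -0.0238]
tool_rot: [[0.018, 0.456, 0.89], [-0.001, 0.89, -0.456], [-1.0, 0.007, 0.017]]
ft_force: [0.1, 0.1, -0.2]
grip_width: -0.0004
```

Call:
play_rows(
  travel=[
    [0,0,-0.1],
    [0,0,-0.1],
  ],
  rotation=[
    [0,0,0],
    [0,0,0],
  ],
  claw=[0,0],
)

```text
time_s: 6.47
position: [0.3812, 0.0433, -0.026]
tool_rot: [[0.018, 0.456, 0.89], [-0.001, 0.89, -0.456], [-1.0, 0.007, 0.017]]
ft_force: [0.7, -0.3, 0.9]
grip_width: 0.0003
```

Call:
play_rows(
  travel=[
    [0,0,-0.1],
    [0,0,-0.1],
  ],
  rotation=[
    [0,0,0],
    [0,0,0],
  ],
  claw=[0,0],
)

```text
time_s: 6.63
position: [0.3812, 0.0433, -0.0282]
tool_rot: [[0.019, 0.456, 0.89], [-0.001, 0.89, -0.456], [-1.0, 0.007, 0.017]]
ft_force: [0.1, -0.6, -0.1]
grip_width: -0.0003
```

```bash
python3 tip.py d
```

```text
[ 0.38114675  0.0432834  -0.02821383] 6.7333 [ 0.05671548  0.41571487 -0.50701969]
[[ 1.82343913e-02  4.56268670e-01  8.89655219e-01]
 [-9.92246253e-04  8.89810977e-01 -4.56328215e-01]
 [-9.99833247e-01  7.43811018e-03  1.66778924e-02]]
side [304.75126939 215.09550861] 279 180
top [279.21874051 242.63154359] 254 207
```

View pics/tip_d.png

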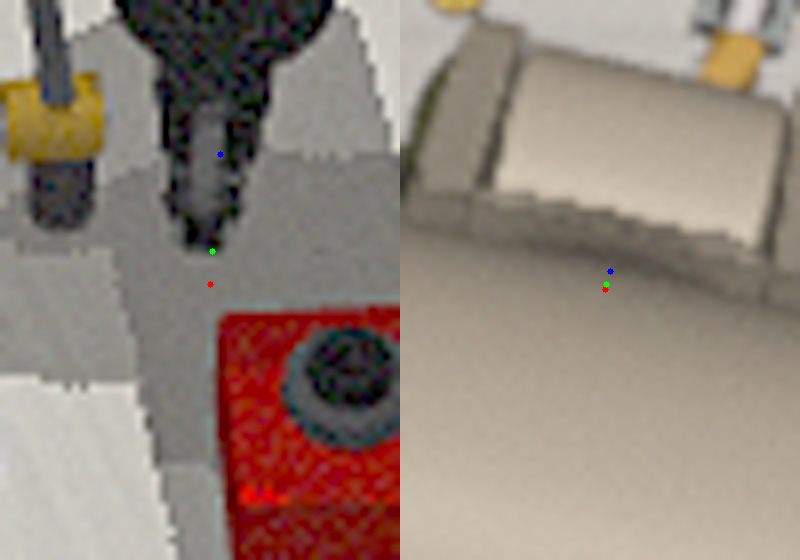

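Call:
play_rows(
  travel=[
    [0,0,-0.1],
    [0,0,-0.1],
  ],
  rotation=[
    [0,0,0],
    [0,0,0],
  ],
  claw=[0,0],
)

```text
time_s: 6.9
position: [0.3813, 0.0433, -0.0302]
tool_rot: [[0.019, 0.456, 0.89], [-0.001, 0.89, -0.456], [-1.0, 0.008, 0.017]]
ft_force: [-0.2, -0.5, 0.4]
grip_width: 0.0003
```

Call:
play_rows(
  travel=[
    [0,0,-0.1],
    [0,0,-0.1],
  ],
  rotation=[
    [0,0,0],
    [0,0,0],
  ],
  claw=[0,0],
)

```text
time_s: 7.07
position: [0.3814, 0.0432, -0.032]
tool_rot: [[0.019, 0.456, 0.89], [-0.001, 0.89, -0.456], [-1.0, 0.008, 0.018]]
ft_force: [-6.3, 1.1, 40.7]
grip_width: 0.0002
```

Contact came at a reported z of −31 mm, so the real fingertips sit about 31 mm behind the reported TCP along the tool, as the images showed. From here, true tip z = reported z + 31 mm. I'm lifting off now.

Call:
play_rows(
  travel=[
    [0,0,0.5],
    [0,0,2],
    [0,0,3],
    [0,0,3],
    [0,0,3],
    [0,0,2],
    [0,0,0],
    [0,0,0],
  ],
  rotation=[
    [0,0,0],
    [0,0.018,0],
    [0,0,0],
    [0,0,0],
    [0,0,0],
    [0,0,0],
    [0,0,0],
    [0,0,0],
  ],
  claw=[0,0,0,0,0,0,0,0],
)

```text
time_s: 7.73
position: [0.3793, 0.0436, 0.1091]
tool_rot: [[-0.002, 0.456, 0.89], [-0.001, 0.89, -0.456], [-1.0, -0.002, -0.002]]
ft_force: [-0.0, -0.3, 0.1]
grip_width: -0.0001
```

```bash
python3 st.py
```

```text
7.7333 [0.3793 0.0436 0.1091] rotvec to down [ 0.0008 -0.0022  0.0111] F [-0.0064 -0.3019  0.1237] q [-11.3172  11.3036 107.2907  -0.0785  61.5186 -74.1228]
```

Call:
play_rows(
  travel=[
    [2,-1.1,0],
    [2,-1.1,0],
    [2,-1.1,0],
    [2,-1,0],
    [0,0,0],
    [0,0,0],
  ],
  rotation=[
    [0,0,0],
    [0,0,0],
    [0,0,0],
    [0,0,0],
    [0,0,0],
    [0,0,0],
  ],
  claw=[0,0,0,0,0,0],
)

```text
time_s: 8.23
position: [0.4588, -0.0004, 0.1025]
tool_rot: [[-0.013, 0.456, 0.89], [0.002, 0.89, -0.456], [-1.0, -0.004, -0.012]]
ft_force: [-0.1, 0.5, -0.1]
grip_width: -0.0002
```

```bash
python3 tip.py e;python3 st.py
```

```text
[ 4.58382870e-01 -6.26607467e-05  1.02977930e-01] 8.3333 [ 0.14861381  0.00945952 -0.20288424]
[[-0.01203008  0.45534992  0.89023128]
 [ 0.00177286  0.89030402 -0.45536317]
 [-0.99992606 -0.0038998  -0.0115177 ]]
side [273.56729795 181.6725618 ] 248 146
top [296.1519415  211.48687447] 271 176
8.3333 [ 0.4584 -0.0001  0.103 ] rotvec to down [-0.0017 -0.012   0.0099] F [ 0.1486  0.0095 -0.2029] q [-14.8097  19.0822  96.7004  -0.0861  64.9097 -77.6837]
```

View pics/tip_e.png

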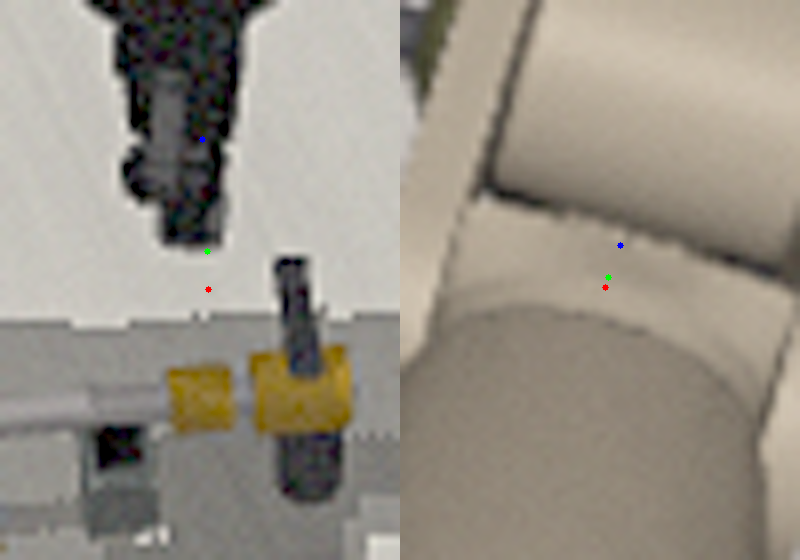

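Call:
play_rows(
  travel=[
    [0.1,0,-1.5],
    [0.1,0,-1.5],
    [0,0,-1.3],
    [0,0,-0.8],
    [0,0,0],
    [0,0,0],
  ],
  rotation=[
    [0,-0.012,0],
    [0,0,0],
    [0,0,0],
    [0,0,0],
    [0,0,0],
    [0,0,0],
  ],
  claw=[0,0,0,0,0,0],
)

```text
time_s: 8.83
position: [0.4553, 0.0029, 0.0493]
tool_rot: [[-0.003, 0.453, 0.891], [0.003, 0.891, -0.453], [-1.0, 0.001, -0.004]]
ft_force: [0.0, 0.6, 0.7]
grip_width: 0.0001
```

```bash
python3 tip.py f;python3 st.py
```

```text
[0.45576644 0.00277556 0.04973657] 8.9333 [-0.72431448 -0.13726252  0.93269792]
[[-0.00170481  0.45328733  0.89136283]
 [ 0.00257241  0.89136316 -0.45328258]
 [-0.99999524  0.00152019 -0.00268565]]
side [275.10353899 194.89293029] 250 159
top [294.01086909 215.53914316] 269 180
8.9333 [0.4558 0.0028 0.0497] rotvec to down [-0.0026 -0.0017  0.0076] F [-0.7243 -0.1373  0.9327] q [-14.6683  23.1867 101.5876   0.1432  55.3577 -77.7951]
```

View pics/tip_f.png

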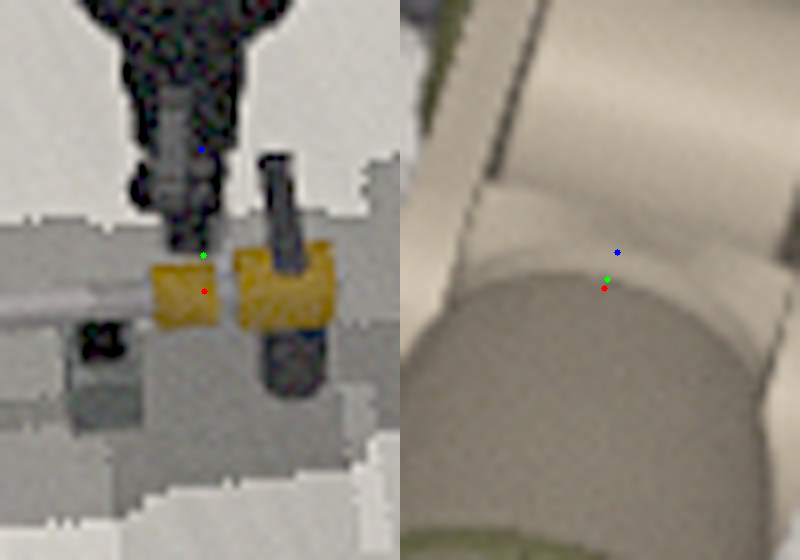

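Call:
play_rows(
  travel=[
    [0.4,-0.3,0],
    [0,0,0],
    [1.2,-0.32,0.03],
    [1.2,-0.32,0.03],
    [1.2,-0.32,0.03],
    [0,0,0],
  ],
  rotation=[
    [0,0,0],
    [0,0,0],
    [0,0,0],
    [0,0,0],
    [0,0,0],
    [0,0,0],
  ],
  claw=[0,0,0,0,0,0],
)

```text
time_s: 9.43
position: [0.4985, -0.0108, 0.0536]
tool_rot: [[0.003, 0.453, 0.891], [0.001, 0.891, -0.453], [-1.0, 0.003, 0.003]]
ft_force: [-0.1, 0.7, 0.7]
grip_width: 0.0002
```

Call:
play_rows(
  travel=[
    [1.2,-0.3,-0.2],
    [1.2,-0.3,-0.2],
    [1.2,-0.3,-0.1],
    [0.7,-0.2,0],
    [0,0,0],
    [0,0,0],
  ],
  rotation=[
    [0,0,0],
    [0,0,0],
    [0,0,0],
    [0,0,0],
    [0,0,0],
    [0,0,0],
  ],
  claw=[0,0,0,0,0,0],
)

```text
time_s: 9.93
position: [0.5409, -0.0217, 0.0494]
tool_rot: [[0.003, 0.453, 0.891], [0.001, 0.891, -0.453], [-1.0, 0.002, 0.002]]
ft_force: [-0.3, 0.4, 0.5]
grip_width: 0.0
```

```bash
python3 tip.py g;python3 st.py
```

```text
[ 0.54076426 -0.02160835  0.04945566] 10.0333 [ 0.33850233 -0.4365322  -1.05417303]
[[ 0.00295597  0.45305426  0.89147804]
 [ 0.00126808  0.89147952 -0.45305922]
 [-0.99999483  0.0024697   0.00206068]]
side [243.21586648 197.33925094] 218 162
top [302.56427234 188.35141292] 277 153
10.0333 [ 0.5408 -0.0216  0.0495] rotvec to down [-0.0013  0.003   0.0073] F [ 0.3385 -0.4365 -1.0542] q [-14.89    29.8613  88.447    0.1294  61.5467 -78.0115]
```

View pics/tip_g.png

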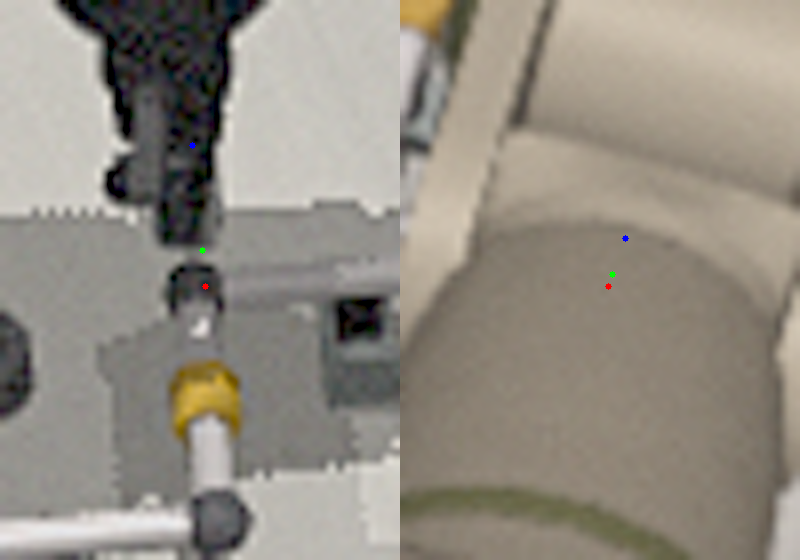

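Call:
play_rows(
  travel=[
    [0.25,1.2,0],
    [0.25,1.2,0],
    [0.25,1.2,0],
    [0.25,1.1,0],
    [0,0,0],
  ],
  rotation=[
    [0,0,0],
    [0,0,0],
    [0,0,0],
    [0,0,0],
    [0,0,0],
  ],
  claw=[0,0,0,0,0],
)

```text
time_s: 10.45
position: [0.5496, 0.0312, 0.0501]
tool_rot: [[0.002, 0.453, 0.891], [0.002, 0.891, -0.453], [-1.0, 0.003, 0.001]]
ft_force: [0.1, -0.1, -0.1]
grip_width: 0.0
```

Call:
play_rows(
  travel=[
    [0.5,1.1,0],
    [0.45,1.1,0],
    [0.4,1.1,0],
    [0.35,0.7,0],
    [0,0,0],
    [0,0,0],
  ],
  rotation=[
    [0,0,0],
    [0,0,0],
    [0,0,0],
    [0,0,0],
    [0,0,0],
    [0,0,0],
  ],
  claw=[0,0,0,0,0,0],
)

```text
time_s: 10.95
position: [0.5673, 0.0765, 0.05]
tool_rot: [[0.002, 0.45, 0.893], [0.002, 0.893, -0.45], [-1.0, 0.002, 0.001]]
ft_force: [0.2, -0.7, -0.7]
grip_width: -0.0002
```

```bash
python3 tip.py h;python3 st.py
```

```text
[0.5671156  0.07596043 0.04999884] 11.05 [ 0.48536275  0.20366948 -0.58167991]
[[ 1.72407436e-03  4.50783511e-01  8.92631645e-01]
 [ 1.58543588e-03  8.92630617e-01 -4.50786055e-01]
 [-9.99997257e-01  2.19239892e-03  8.24273204e-04]]
side [245.69846002 226.39784498] 220 191
top [270.83022867 178.86981203] 245 143
11.05 [0.5671 0.076  0.05  ] rotvec to down [-0.0016  0.0017  0.0048] F [ 0.4854  0.2037 -0.5817] q [ -4.272   32.3615  83.2215   0.1087  64.3253 -67.5249]
```

View pics/tip_h.png

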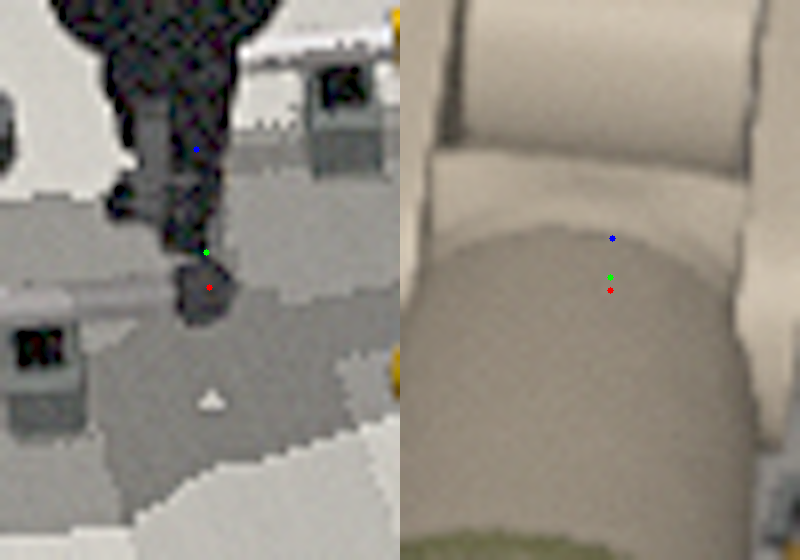

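Call:
play_rows(
  travel=[
    [1,-0.35,0.05],
    [1,-0.35,0.05],
    [1,-0.35,0.05],
    [1,-0.35,0.05],
    [1,-0.27,0.05],
    [0,0,0],
  ],
  rotation=[
    [0,0,0],
    [0,0,0],
    [0,0,0],
    [0,0,0],
    [0,0,0],
    [0,0,0],
  ],
  claw=[0,0,0,0,0,0],
)

```text
time_s: 11.55
position: [0.6177, 0.0552, 0.0527]
tool_rot: [[-0.0, 0.454, 0.891], [0.001, 0.891, -0.454], [-1.0, 0.001, -0.001]]
ft_force: [-1.0, -0.1, -0.2]
grip_width: 0.0001
```

Call:
play_rows(
  travel=[
    [0.4,0.3,-0.1],
    [0.8,-0.1,-0.1],
    [0.9,-0.2,-0.1],
    [0.9,-0.2,0],
    [0,0,0],
    [0,0,0],
  ],
  rotation=[
    [0,0,0],
    [0,0,0],
    [0,0,0],
    [0,0,0],
    [0,0,0],
    [0,0,0],
  ],
  claw=[0,0,0,0,0,0],
)

```text
time_s: 12.05
position: [0.6478, 0.0528, 0.0487]
tool_rot: [[-0.003, 0.455, 0.89], [0.001, 0.89, -0.455], [-1.0, -0.0, -0.003]]
ft_force: [0.3, -1.0, -0.8]
grip_width: -0.0002
```

```bash
python3 tip.py i;python3 st.py
```

```text
[0.64755033 0.05283518 0.04890682] 12.15 [-0.16797854  1.36495599  0.0767624 ]
[[-2.73502850e-03  4.55139078e-01  8.90416161e-01]
 [ 1.19394350e-03  8.90420343e-01 -4.55137548e-01]
 [-9.99995547e-01 -1.81707579e-04 -2.97873536e-03]]
side [214.00250673 229.09008352] 189 194
top [279.10539848 154.01296618] 254 119
12.15 [0.6476 0.0528 0.0489] rotvec to down [-0.0012 -0.0027  0.0097] F [-0.168   1.365   0.0768] q [ -5.7785  39.168   69.183    0.055   71.8118 -68.7219]
```

View pics/tip_i.png

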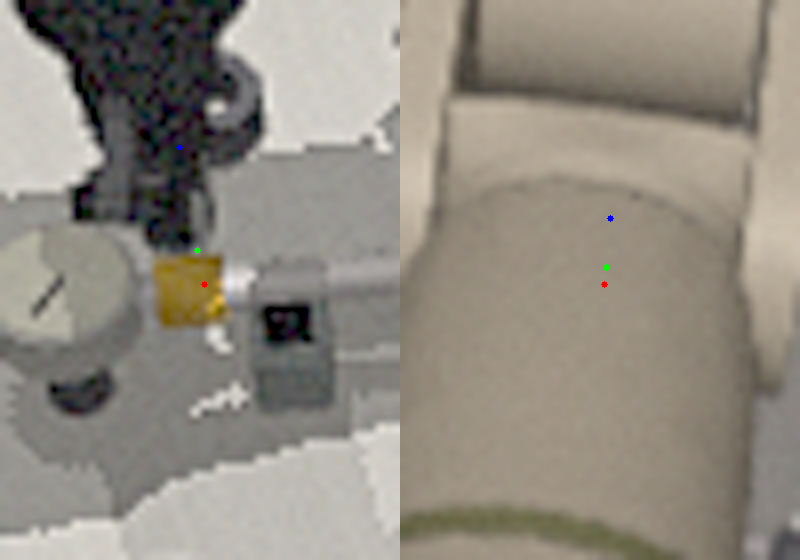

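Call:
play_rows(
  travel=[
    [0,0,1.5],
    [0,0,3],
    [0,0,3],
    [0,0,3],
    [-2,2.8,0.5],
    [-2,2.8,0],
    [-2,2.8,0],
    [-2,2.8,0],
    [-2,2.8,0],
    [-2,2.8,0],
    [-2,2.8,0],
    [0,0,0],
  ],
  rotation=[
    [0,0,0],
    [0,0,0],
    [0,0,0],
    [0,0,0],
    [0,0,0],
    [0,0,0],
    [0,0,0],
    [0,0,0],
    [0,0,0],
    [0,0,0],
    [0,0,0],
    [0,0,0],
  ],
  claw=[0,0,0,0,0,0,0,0,0,0,0,0],
)

```text
time_s: 13.15
position: [0.4935, 0.2551, 0.1641]
tool_rot: [[-0.005, 0.459, 0.889], [0.003, 0.889, -0.459], [-1.0, 0.0, -0.006]]
ft_force: [-0.2, 0.3, -0.4]
grip_width: -0.0002
```

```bash
python3 st.py
```

```text
13.15 [0.4935 0.2551 0.1641] rotvec to down [-0.0029 -0.0054  0.0136] F [-0.2     0.2525 -0.4171] q [ 15.0009  24.0405  76.7973   0.2473  79.4187 -47.7485]
```

Call:
play_rows(
  travel=[
    [-1.2,2.3,0],
    [-1.1,2.2,0],
    [-0.5,1,0],
    [0,0,-2.5],
    [0,0,-2.5],
    [0,0,-2.3],
    [0,0,-2],
    [0,0,0],
    [0,0,0],
  ],
  rotation=[
    [0,0,0],
    [0,0,0],
    [0,0,0],
    [0,0,0],
    [0,0,0],
    [0,0,0],
    [0,0,0],
    [0,0,0],
    [0,0,0],
  ],
  claw=[0,0,0,0,0,0,0,0,0],
)

```text
time_s: 13.9
position: [0.4611, 0.3128, 0.0708]
tool_rot: [[0.0, 0.454, 0.891], [0.004, 0.891, -0.454], [-1.0, 0.003, -0.002]]
ft_force: [-0.3, -1.0, -0.2]
grip_width: 0.0
```

```bash
python3 tip.py j;python3 st.py
```

```text
[0.46144975 0.31293106 0.07146557] 14.0 [0.18485394 0.22853009 0.88781277]
[[ 1.45771101e-03  4.53638682e-01  8.91184505e-01]
 [ 4.31190972e-03  8.91174316e-01 -4.53640548e-01]
 [-9.99989641e-01  4.50398395e-03 -6.56974423e-04]]
side [319.18821653 281.97911781] 294 246
top [189.03670891 209.07588641] 164 174
14.0 [0.4614 0.3129 0.0715] rotvec to down [-0.0043  0.0014  0.008 ] F [0.1849 0.2285 0.8878] q [ 21.8719  29.5691  84.3503   0.2171  65.9112 -41.2388]
```

View pics/tip_j.png

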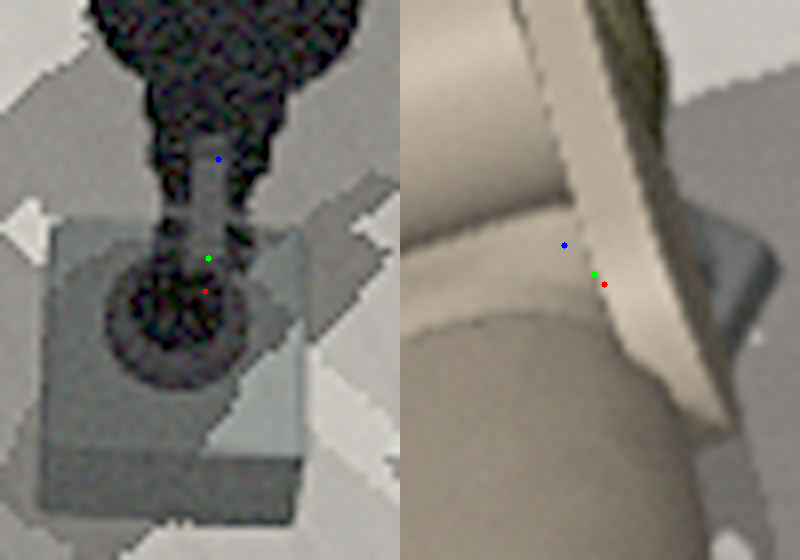

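```bash
python3 - <<'E'
from h import *
a=cv2.imread("pics/side_j.png")[262:306,294:344]
c=cv2.resize(a,None,fx=14,fy=13,interpolation=cv2.INTER_CUBIC).astype(float)
c=cv2.GaussianBlur(c,(0,0),6)
c=np.clip((c/110)**.5*255,0,255).astype('uint8');cv2.imwrite("pics/j2.png",c)
print(proj("side",[.4655,.31,.068]),proj("side",[.4614,.3129,.1025]))
E
```

```text
[[317.06808734 282.26861306]] [[319.89817236 275.15192429]]
```

View pics/j2.png

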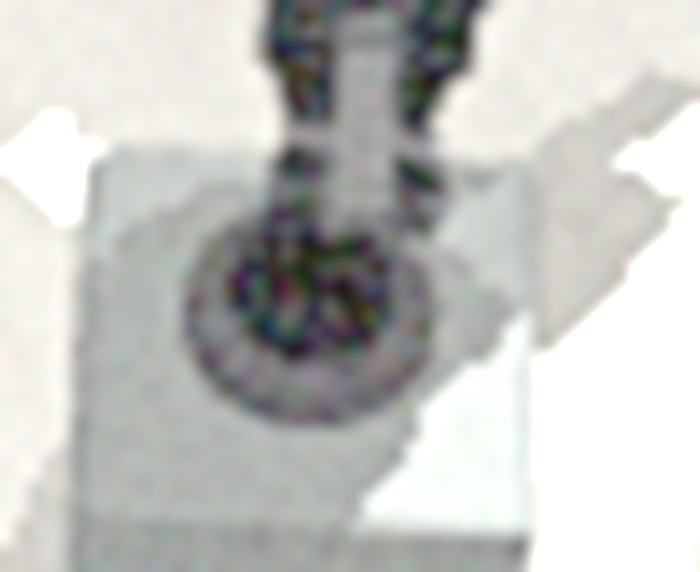

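Call:
play_rows(
  travel=[
    [0.5,-0.3,0],
    [0,0,-0.8],
    [0,0,-0.8],
    [0,0,-0.6],
    [0,0,0],
    [0,0,0],
  ],
  rotation=[
    [-0.004,0.001,0],
    [0,0,0],
    [0,0,0],
    [0,0,0],
    [0,0,0],
    [0,0,0],
  ],
  claw=[0,0,0,0,0,0],
)

```text
time_s: 14.5
position: [0.4693, 0.3098, 0.0512]
tool_rot: [[0.007, 0.454, 0.891], [0.002, 0.891, -0.454], [-1.0, 0.005, 0.005]]
ft_force: [0.0, 0.5, 0.0]
grip_width: -0.0001
```

```bash
python3 st.py;python3 - <<'E'
from h import *
a=env.get_image("side")[:,:,::-1];cv2.imwrite("pics/side_k.png",a);a=a[262:306,294:344]
c=cv2.resize(a,None,fx=14,fy=13,interpolation=cv2.INTER_CUBIC).astype(float)
c=cv2.GaussianBlur(c,(0,0),6)
c=np.clip((c/110)**.5*255,0,255).astype('uint8');cv2.imwrite("pics/k2.png",c)
E
```

```text
14.5 [0.4693 0.3098 0.0512] rotvec to down [-0.0025  0.0073  0.0087] F [0.0022 0.4952 0.0163] q [ 21.3822  31.3386  85.0636  -0.024   63.1585 -41.5911]
```

View pics/k2.png

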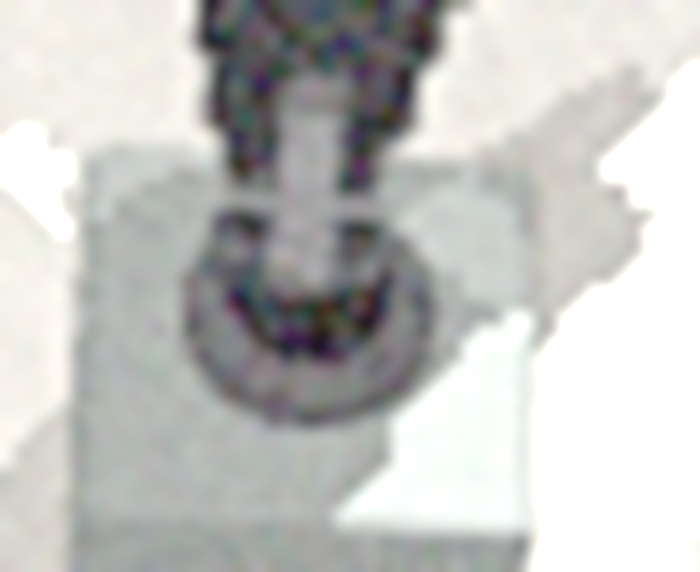

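Call:
play_rows(
  travel=[
    [-0.15,0,-0.4],
    [0,0,-0.3],
    [0,0,-0.2],
    [0,0,0],
  ],
  rotation=[
    [0,0.007,0],
    [0,0,0],
    [0,0,0],
    [0,0,0],
  ],
  claw=[0,0,0,0],
)

```text
time_s: 14.88
position: [0.4676, 0.31, 0.0416]
tool_rot: [[-0.0, 0.454, 0.891], [0.003, 0.891, -0.454], [-1.0, 0.002, -0.001]]
ft_force: [0.1, -0.5, -0.1]
grip_width: 0.0002
```

Call:
play_rows(
  travel=[
    [0,0,-0.15],
    [0,0,-0.15],
  ],
  rotation=[
    [0,0,0],
    [0,0,0],
  ],
  claw=[0,0],
)

```text
time_s: 15.05
position: [0.4677, 0.3101, 0.0387]
tool_rot: [[0.0, 0.454, 0.891], [0.003, 0.891, -0.454], [-1.0, 0.003, -0.001]]
ft_force: [-1.5, -0.7, 1.7]
grip_width: 0.0003
```

Call:
play_rows(
  travel=[
    [0,0,-0.15],
    [0,0,-0.1],
  ],
  rotation=[
    [0,0,0],
    [0,0,0],
  ],
  claw=[0,0],
)

```text
time_s: 15.22
position: [0.4678, 0.3101, 0.0364]
tool_rot: [[0.001, 0.454, 0.891], [0.003, 0.891, -0.454], [-1.0, 0.003, -0.001]]
ft_force: [-1.0, -1.4, 3.1]
grip_width: 0.0001
```

Call:
play_rows(
  travel=[
    [0,0,-0.1],
    [0,0,-0.1],
  ],
  rotation=[
    [0,0,0],
    [0,0,0],
  ],
  claw=[0,0],
)

```text
time_s: 15.38
position: [0.4677, 0.3101, 0.0346]
tool_rot: [[0.001, 0.454, 0.891], [0.003, 0.891, -0.454], [-1.0, 0.003, -0.0]]
ft_force: [-1.0, -1.1, 3.7]
grip_width: 0.0002
```

Call:
play_rows(
  travel=[
    [0,0,-0.1],
    [0,0,-0.05],
  ],
  rotation=[
    [0,0,0],
    [0,0,0],
  ],
  claw=[0,0],
)

```text
time_s: 15.55
position: [0.4678, 0.3102, 0.0341]
tool_rot: [[0.002, 0.454, 0.891], [0.003, 0.891, -0.454], [-1.0, 0.003, 0.0]]
ft_force: [-3.2, -1.2, 9.8]
grip_width: 0.0003
```

Call:
play_rows(
  travel=[
    [0,0,-0.05],
    [0,0,0],
  ],
  rotation=[
    [0,0,0],
    [0,0,0],
  ],
  claw=[0,0],
)

```text
time_s: 15.72
position: [0.4678, 0.3101, 0.0344]
tool_rot: [[0.002, 0.454, 0.891], [0.003, 0.891, -0.454], [-1.0, 0.004, 0.001]]
ft_force: [-0.6, -0.7, 4.7]
grip_width: 0.0
```

Call:
play_rows(
  travel=[
    [0,0,-0.1],
  ],
  rotation=[
    [0,0,0],
  ],
  claw=[0],
)

```text
time_s: 15.8
position: [0.4679, 0.3102, 0.034]
tool_rot: [[0.003, 0.453, 0.891], [0.003, 0.891, -0.453], [-1.0, 0.004, 0.001]]
ft_force: [-3.9, -1.5, 16.3]
grip_width: -0.0
```

```bash
python3 tip.py l;python3 st.py; sleep 0; python3 - <<'E'
from h import *
for i in range(3):
    env.get_image("side");o=env.observe();print(o["time_s"],o["position"],o["ft_force"])
E
```

```text
[0.46785423 0.31012976 0.03409713] 15.9 [-2.70730298 -2.27584315  8.59103742]
[[ 0.00300848  0.45341804  0.8912929 ]
 [ 0.0032681   0.89128771 -0.45342644]
 [-0.99999013  0.00427695  0.00119961]]
side [315.52382328 289.74151702] 290 254
top [192.5008715  209.35154232] 167 174
15.9 [0.4679 0.3101 0.0341] rotvec to down [-0.0033  0.003   0.0078] F [-2.7073 -2.2758  8.591 ] q [ 21.3975  32.6202  86.1189   0.1274  61.0321 -41.7004]
15.95 [0.46782597 0.31015616 0.03408822] [-4.16612755 -1.824538    9.98010256]
16.0 [0.46783677 0.31017608 0.0340937 ] [-2.43750973 -1.58115996  9.33752915]
16.05 [0.46786382 0.31014787 0.03410145] [-3.48591545 -0.96871546  9.4977581 ]
```

View pics/tip_l.png

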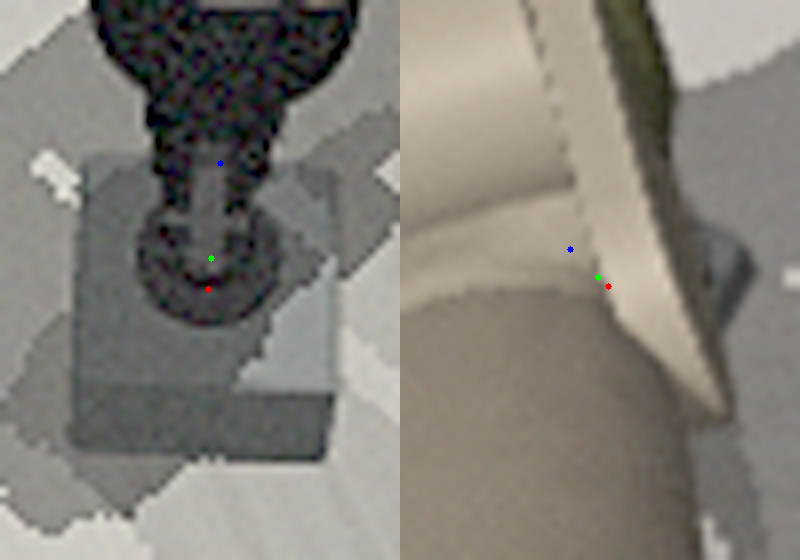

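```bash
python3 - <<'E'
from rig import env
o=env.observe();print(o["position"],o["ft_force"]);env.close_job()
E
```

```text
[0.46786382 0.31014787 0.03410145] [-3.48591545 -0.96871546  9.4977581 ]
the job is handed in; nothing more can be done
```

View pics/side_l.png

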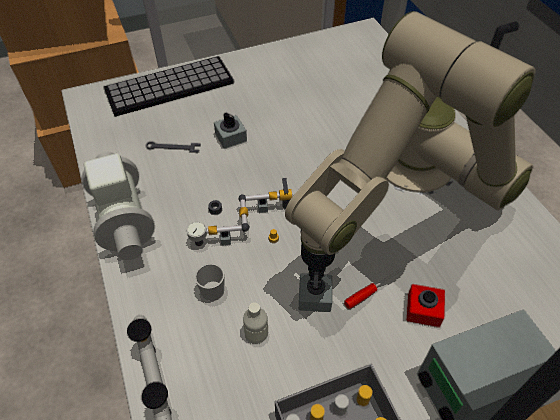

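I traced the pipe in order from the valve nut round both elbows to the gauge nut. I then pressed the vent button on the grey box to its stop and handed the job in at about 16 s, still holding it down.

- **Fingertip height:** the reported tool position disagreed with both cameras by 27–31 mm along the fingers. I settled it by touching a free spot of bench, which read 40.7 N at the wrist for a moment through the fingertips, and corrected every height by 31 mm.
- **Trace:** the shut fingertips ran about 80–85 mm above the bench, 18–23 mm above the nut level. By the position readings they stayed within about 5 mm of the pipe's axis, except about 6 mm on the last straight. I felt no contact.
- **Button:** it met the fingers about 6 mm above its stop, and the force jumped past the spring's 5 N as it bottomed. In the last 0.1 s before hand-in the hold was steady at about 9.5 N straight down.
- **Camera disagreement:** the two views of the line differed by about 3 mm, so I used positions between them, leaning towards the top view.
- **Bystanders:** in the last full side picture the plug, collar, wrench, bottle, cup and selector box look unmoved, and nothing was picked up. The arm hides one red box and part of the screwdriver there, so I could not check those two.

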